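Fold up the transport tray and pack the small painting

ROBOT

A 6-joint arm with a two-finger parallel gripper is mounted at the origin on the work surface. World frame = base frame: x ahead of the robot, y to its left, z up, the work surface at z = 0. Lengths are in m, angles in rad, forces in N, time in s.
With the tool pointing down it reaches from about 0.325 to 0.9 m from the base axis. Payload 6.1 kg.
Tool frame: the origin (TCP) lies between the finger pads; the fingertips stand 19 mm ahead of it and the grasp point (between the pads) is the TCP; z points along the fingers, y is the line along which they close (so a half turn about z gives the same grasp; the last joint's range is limited). The gripper opens to 85 mm and grips with 20 to 120 N. Pads are 22 mm wide; open, the fingers measure 114 mm over their backs; the gripper's body (76 mm by 85 mm) begins 54 mm behind the grasp point. The pads swing forward as they close: fully open they stand 13 mm farther back than shut.
Start: joints at [-1.242, 0.22, 1.526, -0, 1.395, -0.126], TCP at [0.275, -0.561, 0.25] pointing down, gripper open.
Joint ranges: [-2.98, 2.98], [-0.91, 2.08], [0.09, 2.57], [-1.24, 4.39], [0.2, 2.65], [-2.68, 2.68]. Speed limits (rad/s): [2.57, 2.57, 3.01, 3.14, 3.14, 3.14].

INTERFACE

Orientations are given as a 3x3 rotation matrix whose columns are the frame's x, y, z axes.
In Python, from cell import get_state, snapshot, close_job gives the robot as it stands.
- The arm moves only by the tool arm_command, never from a script. Its argument "increments" is a list of rows, each a list of 5 numbers: the opening, from 0 (shut) to 1 (fully open), then the shift along the tool's x, y, z in cm, then the turn about the tool's z in degrees. A call has 1 to 12 rows; each row is the pose to reach, as a shift and turn from the pose commanded when the call began, along the tool's axes at that moment; what a row does not reach only later rows make up. A row lasts 1/10 s, in which the tool goes at most 50 mm and 8.59 degrees, less where a joint would pass 70% of its speed; a pose out of reach is approached as far as the arm can. A call with a gripper value outside its range is refused whole. The fingers move at their own pace and stop on an object; "force" is the grip in N (left out, the last holds). Time passes only in rows, so rows that repeat a pose let the fingers close. It gives the time, the measured TCP pose, the force, the opening and the grip force at its end, in the units of the state.
- get_state(): the state, without advancing time (a new reading comes with each control period).
- snapshot(name): name is "scene" or "side" or "wrist"; returns a dict with "frame" (400x640x3 uint8, red, green, blue), "fx", "fy", "cx", "cy" (pixels), "k1" (the pictures are not rectified: a ray, as slopes to the right and down, at radius r is drawn at 1 + k1 r^2 times it, then the intrinsics apply), "xyz" and "rotation" of the camera in the world. Camera axes: x right, y up, looking along -z (the intrinsics and any distortion apply to the point x, -y, -z); pixel columns grow to the right and rows downward; lengths in m; the calibration is good to about 2 mm. A picture is of the moment at which its call begins. There is no depth.
- close_job(): hands the job in; it is judged then, once.
The state is a dict: "clock": time; "joint_pos": joint angles; "dq": joint speeds; "tau": joint torques, N m; "tcp_pos": TCP position; "tool_rot": TCP orientation; "contact_force": force on the tool from outside, world axes, zero at the start; "ft_torque": the same for the moment, N m; "opening": finger opening in m; "grip_force": force on a finger pad.
Only numpy, scipy, OpenCV 4.12 (cv2) and the standard library are available. Lean on these libraries where they do the work, as an engineer would, in place of code of your own. Each camera call takes 0.05 s, during which the arm holds its last target. There are 200 camera calls.

TASK

Fold the three flat walls of the tray (back, left and right) fully upright, leaving the tray sitting on its wooden block. Then set the small painting down flat, face up, on the tray's floor well inside the walls, without dropping it. Leave the other things on the table where they are.

Things in the scene. Friction and masses are not known exactly. Their poses are not given: they have to be found in the camera images.
- tray: Fold-up tray lying loose on the wooden block (about 0.8 kg, slides if pushed hard): steel floor plate 150 x 150 x 4 mm, four plywood walls 138 wide, 65 high, 5 thick. Origin: centre of the plate's underside, z up. The front wall (-x) is rigid and upright; back (+x), left (+y), right (-y) walls are hinged at the plate's edges and lie out flat beyond the block, free underneath.
- canvas: Small finished painting on a cradled wooden panel, 100 (its x) x 60 (its y) x 28 mm, painted face up, lying on the table; about 0.14 kg. Origin: centre of the underside, z up.
- block_top (a point): Centre of the top face of the fixed wooden block under the tray: 110 x 110 mm, 70 high (the tray overhangs it by about 20 mm all round).
- back_wall (a joint): Angle of the back wall (tray's +x side), rad: 0 = lying out flat and level, negative = drooping, 1.571 = upright, where the hinge has its stop. The hinge is stiff (about 0.05 N m of friction) and the wall stays where it is left.
- back_edge (a point): Middle of the free edge of the back wall: 65 mm from the hinge line, at the middle of the 5 mm thickness. x points from the hinge to the free edge, y along the edge, z out of the face that will be the inside.
- back_hinge (a point): Middle of the hinge line of the back wall, on the upper edge of the tray's floor plate (75 mm from the tray's centre, 74 mm above the table); same axes as the edge's point. The wall's 5 mm thickness lies on the -z side of this line.
- left_wall (a joint): Angle of the left wall (tray's +y side), rad: 0 = lying out flat and level, negative = drooping, 1.571 = upright, where the hinge has its stop. The hinge is stiff (about 0.05 N m of friction) and the wall stays where it is left.
- left_edge (a point): Middle of the free edge of the left wall: 65 mm from the hinge line, at the middle of the 5 mm thickness. x points from the hinge to the free edge, y along the edge, z out of the face that will be the inside.
- left_hinge (a point): Middle of the hinge line of the left wall, on the upper edge of the tray's floor plate (75 mm from the tray's centre, 74 mm above the table); same axes as the edge's point. The wall's 5 mm thickness lies on the -z side of this line.
- right_wall (a joint): Angle of the right wall (tray's -y side), rad: 0 = lying out flat and level, negative = drooping, 1.571 = upright, where the hinge has its stop. The hinge is stiff (about 0.05 N m of friction) and the wall stays where it is left.
- right_edge (a point): Middle of the free edge of the right wall: 65 mm from the hinge line, at the middle of the 5 mm thickness. x points from the hinge to the free edge, y along the edge, z out of the face that will be the inside.
- right_hinge (a point): Middle of the hinge line of the right wall, on the upper edge of the tray's floor plate (75 mm from the tray's centre, 74 mm above the table); same axes as the edge's point. The wall's 5 mm thickness lies on the -z side of this line.
- sponge: Bystander, loose: yellow sponge, a rounded block of 85 x 55 x 32 mm. Origin: centre of the underside.
- mug: Bystander, loose: white mug with a handle, radius 38 mm, 88 mm high. Origin: centre of the underside.
- brush_jar: Bystander, loose: glass jar of brushes, radius 34 mm, jar 95 mm high, brushes up to 200 mm. Origin: centre of the underside.
- plate: Bystander, loose: white plate, radius 85 mm, 16 mm high. Origin: centre of the underside.
- knife: Bystander, loose: palette knife lying flat, about 200 mm long. Origin: centre of the underside.
- tube: Bystander, loose: fat metal paint tube, lying, about 115 x 38 x 20 mm. Origin: centre of the underside.
- tin: Bystander, loose: small tin can, radius 30 mm, 60 mm high. Origin: centre of the underside.
Mind the look-alikes: they are no part of the job. What is shaped like the canvas but purple is not meant.

How it is judged:
By the outcome, as a careful person would: the job done as asked, in the order asked, and still so for the second after the job is handed in, with the robot touching nothing.
It also fails if it takes over 72 s, if anything falls off the work surface, if the arm or the gripper's body presses on something with over 40 N, if the wrist force passes 120 N, or if a joint passes its speed limit or range.

## Working session

There is one attempt and no reset: what is moved stays moved. The work goes in short steps, Python scripts to look and compute and a tool call to move; the robot and the scene stay as the last step left them, time stands still between calls to the robot, and variables do not carry over. Pictures are saved under pics/ and viewed, at most 10 in all, crops included, and the job is handed in when it is done.

Besides the shell and the picture viewer there is one more tool, called after ">>>" as a command line: name --pt "numbers of a row" for each row, then --argument value for the rest. arm_command: Moves the arm, as the interface text tells. Its arguments: {"type":"object","properties":{"increments":{"type":"array","items":{"type":"array","items":{"type":"number"}}},"force":{"type":"number"}},"required":["increments"]}

```bash
ls; mkdir -p pics; cat > h.py <<'E'
import numpy as np,cv2,json
from cell import get_state,snapshot
def save(n,f):
    s=snapshot(n); cv2.imwrite(f'pics/{f}.png',s['frame'][:,:,::-1])
    np.save(f'pics/{f}.npy',{k:v for k,v in s.items()},allow_pickle=True); return s
def load(f): return np.load(f'pics/{f}.npy',allow_pickle=True).item()
def ray(s,u,v):
    K=np.array([[s['fx'],0,s['cx']],[0,s['fy'],s['cy']],[0,0,1.]]); 
    p=cv2.undistortPoints(np.array([[[u,v]]],float),K,np.array([s['k1'],0,0,0,0.])).ravel()
    d=np.array(s['rotation'])@np.array([p[0],-p[1],-1]); return np.array(s['xyz']),d/np.linalg.norm(d)
def onz(s,u,v,z):
    o,d=ray(s,u,v); return o+d*(z-o[2])/d[2]
def tri(*obs):
    A=0;b=0
    for s,u,v in obs:
        o,d=ray(s,u,v);P=np.eye(3)-np.outer(d,d);A=A+P;b=b+P@o
    x=np.linalg.solve(A,b); return x,[np.linalg.norm((np.eye(3)-np.outer(ray(*q)[1],ray(*q)[1]))@(x-ray(*q)[0])) for q in obs]
def proj(s,p):
    c=np.array(s['rotation']).T@(np.array(p)-np.array(s['xyz'])); a=np.array([c[0],-c[1]])/-c[2]; a=a*(1+s['k1']*(a@a))
    return np.array([s['fx']*a[0]+s['cx'],s['fy']*a[1]+s['cy']])
E
python3 - <<'E'
from h import *
for n in ['scene','side','wrist']:
    s=save(n,n+'0'); print(n,s['fx'],s['cx'],s['cy'],s['k1'],np.round(s['xyz'],3),np.round(s['rotation'],2).tolist())
a=[load(n+'0')['frame'] for n in ['scene','side']]
cv2.imwrite('pics/both0.png',cv2.resize(np.vstack(a),(640,800))[:,:,::-1])
st=get_state();print(st)
E
```

```text
pics
scene 483.06455036208604 316.2172001397705 199.24864975490297 -0.07715169159289527 [ 1.224 -0.638  0.981] [[0.69, -0.52, 0.5], [0.72, 0.49, -0.49], [0.02, 0.7, 0.71]]
side 379.0429278174298 321.1005640978247 195.9961712086009 0.026423321562402798 [0.414 0.94  0.625] [[-0.98, 0.11, -0.15], [-0.19, -0.5, 0.85], [0.01, 0.86, 0.51]]
wrist 359.3944808748965 319.2028039837967 198.81051494332138 -0.06994183358976955 [ 0.337 -0.533  0.372] [[0.44, 0.87, 0.24], [-0.9, 0.42, 0.12], [-0.0, -0.27, 0.96]]
{'clock': 0.15, 'joint_pos': array([-1.24207382e+00,  2.21057888e-01,  1.52736722e+00, -7.22641520e-06,
        1.39466201e+00, -1.26076136e-01]), 'dq': array([-1.70773144e-03, -2.78395463e-03, -3.39868705e-03, -5.82454055e-04,
        9.51933145e-04,  4.49861319e-05]), 'tau': array([ 8.64484609e-04, -4.97480607e+01, -3.89905822e+01, -2.40722557e-04,
        7.06889332e-03,  1.69214889e-05]), 'tcp_pos': array([ 0.27441764, -0.56105065,  0.2494325 ]), 'tool_rot': array([[ 8.98348984e-01,  4.39282213e-01, -4.89198541e-04],
       [ 4.39282449e-01, -8.98347893e-01,  1.41214918e-03],
       [ 1.80861540e-04, -1.48349912e-03, -9.99998883e-01]]), 'contact_force': array([ 0.52432547,  0.72400018, -0.31316303]), 'ft_torque': array([-0.00457613, -0.02866086,  0.02432077]), 'grip_force': 0.0, 'opening': 0.0856997574398318}
```

View pics/scene0.png

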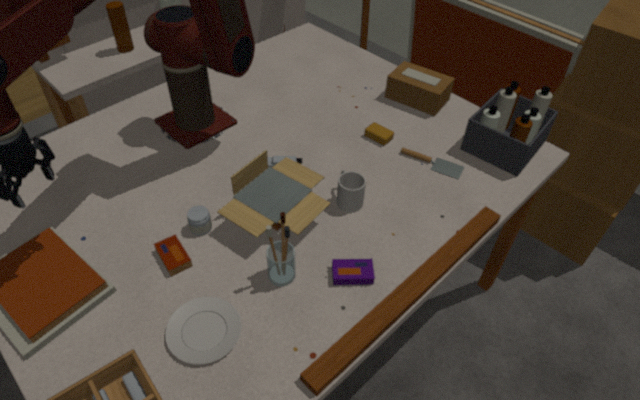

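View pics/side0.png

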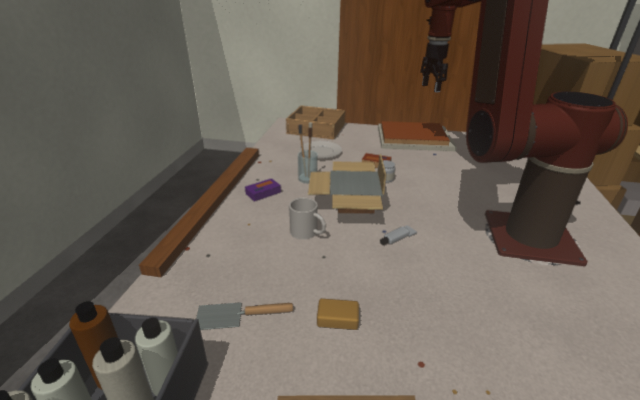

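The scene shows the tray around (275,192), with its upright front wall at (250,172). The red/orange canvas is at (173,254) and the purple look-alike at (352,272). The mug (350,192), brush jar (281,262) and tin (199,220) stand near the tray. In the side view the tray is at (357,185) and the canvas at (377,160). I'll enlarge both.

```bash
python3 - <<'E'
from h import *
def crop(f,x,y,w,h,k,o):
    c=load(f)['frame'][y:y+h,x:x+w,::-1]; c=cv2.resize(c,None,fx=k,fy=k,interpolation=cv2.INTER_CUBIC)
    c=cv2.convertScaleAbs(c,alpha=1.5)
    for i in range(0,w,20): cv2.putText(c,str(x+i),(i*k,8),0,.3,(0,255,0),1); cv2.line(c,(i*k,0),(i*k,h*k),(0,255,0) if i%100==0 else (0,120,0),1) if 0 else cv2.line(c,(i*k,10),(i*k,16),(0,255,0),1)
    for j in range(0,h,20): cv2.putText(c,str(y+j),(0,j*k+4),0,.3,(0,255,0),1)
    cv2.imwrite(f'pics/{o}.png',c)
crop('scene0',150,140,200,145,4,'c1')
crop('side0',280,140,140,100,5,'c2')
E
```

```text
(no output)
```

View pics/c1.png

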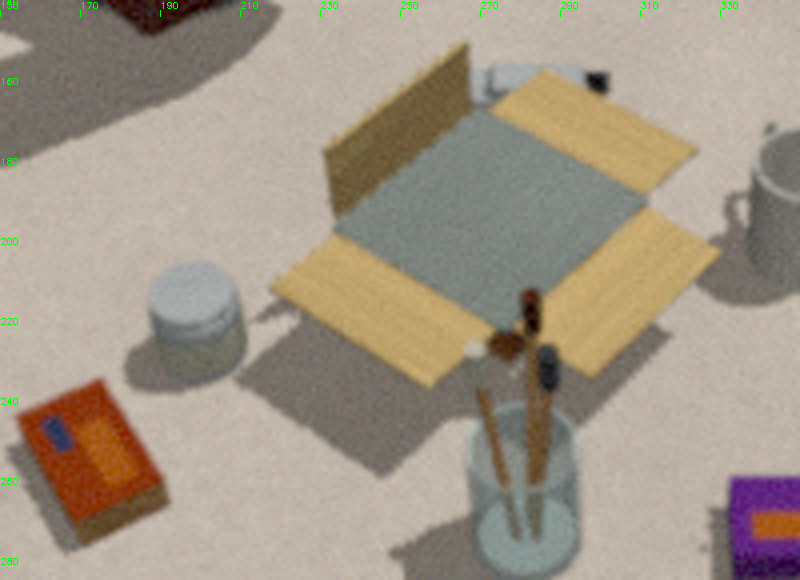

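View pics/c2.png

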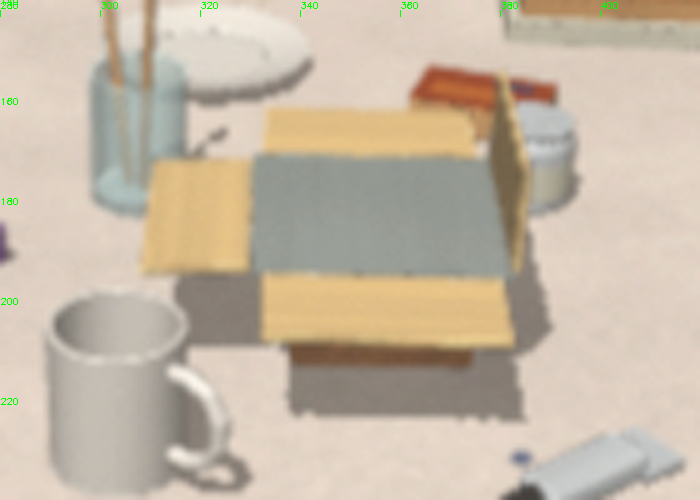

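The crops confirm that the walls lie flat, with the front wall on the robot side. The side view shows the left wall nearest, and the mug close to the back-left corner. The canvas's top-face corners in the scene are about (154,244), (175,235), (191,261) and (170,270).

```bash
python3 - <<'E'
from h import *
s=load('scene0');d=load('side0')
P={'floorFL':((268.75,167),(382.4,195)),'floorBL':((311,191),(330,194.4)),'floorBR':((275,222.5),(331,171)),'floorFR':((233.7,197),(377.4,170.6)),
'Lf':((287,157.5),(382.6,209)),'Lb':((324.2,177.5),(332.6,208)),'Rf':((217.5,212.5),(374.4,161.6)),'Rb':((257.5,236.7),(333,161.6)),'Bl':((330,202.5),(308.6,194)),'Br':((298,234.2),(312,172))}
for k,(a,b) in P.items():
    x,e=tri((s,*a),(d,*b)); print(k,np.round(x*1000),np.round(np.array(e)*1000,1), 'scene@70',np.round(onz(s,*a,.074)[:2]*1000))
print('canvas28',[np.round(onz(s,u,v,.028)[:2]*1000).tolist() for u,v in [(154.5,243.7),(175.5,235),(190.7,260.7),(170,270.5)]], 'bot',[np.round(onz(s,u,v,0)[:2]*1000).tolist() for u,v in [(192,266.2),(170,276.3)]])
print('canvas tri', tri((s,154.5,243.7),(d,391.2,157)),tri((s,170,270.5),(d,365.6,153.6)),tri((s,190.7,260.7),(d,362,160.6)))
# jar base c1 (525,540), mug base scene (351,205)
print('jar',onz(s,281,273,0),'brush tips',onz(s,283,214,.2),onz(s,287,227,.2), onz(s,277,227,.2),onz(s,269,229,.18))
print('jar rim',onz(s,150+522/4,140+430/4,.095),'mug rim scene',onz(s,352,182,.088),'side',onz(d,303.5,205,.088),'tin top',onz(s,198.5,213,.06),onz(d,389,164.5,.06))
print('brush side', onz(d,300,125,.2),onz(d,311,125,.2))
E
```

```text
floorFL [408. -18.  72.] [0.1 0.1] scene@70 [410. -19.]
floorBL [557.   5.  69.] [0.1 0.1] scene@70 [561.   2.]
floorBR [ 578. -140.   70.] [0. 0.] scene@70 [ 581. -142.]
floorFR [ 434. -163.   74.] [3.1 3.1] scene@70 [ 438. -163.]
Lf [406.  51.  67.] [2. 2.] scene@70 [414.  46.]
Lb [540.  71.  65.] [1.1 1.1] scene@70 [547.  65.]
Rf [ 449. -227.   74.] [4.2 4.2] scene@70 [ 454. -227.]
Rb [ 584. -203.   73.] [2. 2.] scene@70 [ 587. -203.]
Bl [620.  13.  67.] [1.3 1.3] scene@70 [626.   8.]
Br [ 641. -123.   67.] [3.5 3.5] scene@70 [ 649. -126.]
canvas28 [[394.0, -388.0], [406.0, -333.0], [502.0, -350.0], [493.0, -404.0]] bot [[498.0, -349.0], [487.0, -407.0]]
canvas tri (array([ 0.39047117, -0.38746867,  0.02581052]), [np.float64(0.0013152506011169939), np.float64(0.0013152506011170257)]) (array([ 0.48777469, -0.40314646,  0.02332265]), [np.float64(0.0014097486682390764), np.float64(0.0014097486682390968)]) (array([ 0.49519979, -0.34785123,  0.01919868]), [np.float64(0.000459649117055253), np.float64(0.00045964911705519)])
jar [ 0.66604393 -0.1998108   0.        ] brush tips [ 0.66342653 -0.18181816  0.2       ] [ 0.69782002 -0.20055379  0.2       ] [ 0.68317654 -0.21618714  0.2       ] [ 0.66176097 -0.2219651   0.18      ]
jar rim [ 0.66430899 -0.19512083  0.095     ] mug rim scene [0.62157111 0.09607238 0.088     ] side [0.61207806 0.10685579 0.088     ] tin top [ 0.41023384 -0.25817967  0.06      ] [ 0.39634369 -0.25052615  0.06      ]
brush side [ 0.69001126 -0.18522858  0.2       ] [ 0.65582415 -0.19315872  0.2       ]
```

```bash
cat >> h.py <<'E'
C=np.array([.494,-.079]);YAW=np.deg2rad(9.5)
def T(a,b): # tray coords -> world xy
    c,s=np.cos(YAW),np.sin(YAW); return C+np.array([c*a-s*b,s*a+c*b])
def plan(xy,z,yaw=None):
    st=get_state();R=st['tool_rot'];d=R.T@(np.array([*xy,z])-st['tcp_pos'])
    cur=np.degrees(np.arctan2(R[1,0],R[0,0])); t=0 if yaw is None else -((yaw-cur+180)%360-180)
    print('plan',np.round(d*100,2),'turn',round(t,1),'| tcp',np.round(st['tcp_pos'],4),'yaw',round(cur,1),'F',np.round(st['contact_force'],1),'t',st['clock'])
E
python3 -c "
from h import *
plan(T(0,-.166),.30,99.5);print(T(0,-.166))"
```

```text
plan [ 36.17 -17.75  -5.02] turn -73.4 | tcp [ 0.2744 -0.5611  0.2494] yaw 26.1 F [ 0.5  0.7 -0.3] t 0.15
[ 0.5213979  -0.24272341]
```

>>> arm_command --pt "0 36.2 -17.7 -5 -73.4" --pt "0 36.2 -17.7 -5 -73.4" --pt "0 36.2 -17.7 -5 -73.4" --pt "0 36.2 -17.7 -5 -73.4" --pt "0 36.2 -17.7 -5 -73.4" --pt "0 36.2 -17.7 -5 -73.4" --pt "0 36.2 -17.7 -5 -73.4" --pt "0 36.2 -17.7 -5 -73.4" --pt "0 36.2 -17.7 -5 -73.4" --pt "0 36.2 -17.7 -5 -73.4"

```text
clock: 1.15
tcp_pos: [0.5229, -0.2416, 0.3002]
tool_rot: [[-0.168, 0.986, -0.0], [0.986, 0.168, 0.0], [0.0, -0.0, -1.0]]
contact_force: [-0.8, -0.1, -0.0]
opening: -0.0002
grip_force: 0.0
```

```bash
python3 -c "
from h import *
s=save('wrist','w1');plan(T(0,-.166),.077,99.5)"
```

```text
plan [ 2.00e-02 -6.00e-02  2.23e+01] turn -0.0 | tcp [ 0.5221 -0.2428  0.3   ] yaw 99.5 F [-0.3 -1.1 -0.3] t 1.2
```

View pics/w1.png

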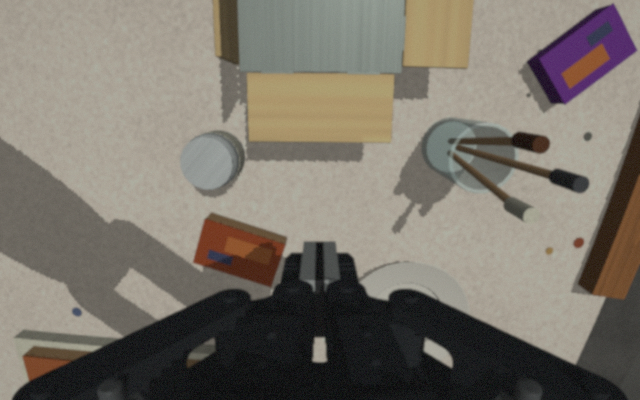

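The wrist view shows the right wall at (248–393, 72–142), square to the tool, and the floor plate's edge at row 72. The canvas is at about (240,250), and the tin (210,162) and jar (460,150) are clear of the finger.

```bash
python3 -c "
from h import *
w=load('w1');s=load('scene0')
for n,u,v in [('Rf',247.5,142.5),('Rb',393.5,142.5),('hf',248,72),('hb',391,72)]:
  p=onz(w,u,v,.074);q=p[:2]-C;c,sn=np.cos(YAW),np.sin(YAW);print(n,np.round(p*1000),np.round(np.array([c*q[0]+sn*q[1],-sn*q[0]+c*q[1]])*1000,1))
print('tri',tri((w,247.5,142.5),(s,217.5,212.5)),tri((w,393.5,142.5),(s,257.5,236.7)))
for a,b in [((202,221),(154.5+21,235)),((285,244),(190.7,260.7)),((275,284),(170,270.5)),((194,261),(154.5,243.7))]: print(np.round(tri((w,*a),(s,*b))[0]*1000),np.round(onz(w,*a,.028)*1000))
"
```

```text
Rf [ 452. -227.   74.] [ -65.9 -139.5]
Rb [ 592. -204.   74.] [  75.6 -139. ]
hf [ 445. -162.   74.] [-62.6 -74.1]
hb [ 575. -140.   74.] [ 70.  -73.7]
tri (array([ 0.45232256, -0.22704024,  0.07229213]), [np.float64(0.0008265570352877283), np.float64(0.0008265570352877846)]) (array([ 0.59016945, -0.20425645,  0.0775373 ]), [np.float64(0.0010482233439191443), np.float64(0.0010482233439191824)])
[ 403. -333.   26.] [ 402. -334.   28.]
[ 501. -348.   24.] [ 502. -346.   28.]
[ 495. -403.   27.] [ 497. -400.   28.]
[ 395. -387.   28.] [ 396. -387.   28.]
```

>>> arm_command --pt "0 0 0 22.3 0" --pt "0 0 0 22.3 0" --pt "0 0 0 22.3 0" --pt "0 0 0 22.3 0" --pt "0 0 0 22.3 0" --pt "0 0 0 22.3 0" --pt "0 0 0 22.3 0"

```text
clock: 1.9
tcp_pos: [0.5215, -0.2446, 0.0775]
tool_rot: [[-0.161, 0.987, -0.001], [0.987, 0.161, 0.0], [0.0, -0.001, -1.0]]
contact_force: [0.4, 0.2, 1.4]
opening: 0.0
grip_force: 0.0
```

>>> arm_command --pt "0 1.3 0 0 0" --pt "0 1.4 0 0 0" --pt "0 1.5 0 0 0" --pt "0 1.6 0 0 0" --pt "0 1.7 0 0 0"

```text
clock: 2.4
tcp_pos: [0.5196, -0.2267, 0.0779]
tool_rot: [[-0.164, 0.986, 0.001], [0.986, 0.164, -0.001], [-0.001, 0.001, -1.0]]
contact_force: [0.5, -0.2, 0.8]
opening: 0.0
grip_force: 0.0
```

```bash
sed -i 's/C=np.array(.*);YAW/C=np.array([.498,-.0785]);YAW/' h.py; python3 -c "
from h import *
for i in range(4): snapshot('side'); plan(T(0,-.15),.077,99.5)"
```

```text
plan [-0.05  0.34  0.07] turn -0.0 | tcp [ 0.5194 -0.2265  0.0777] yaw 99.5 F [0.8 0.2 0.7] t 2.45
plan [-0.04  0.34  0.05] turn -0.0 | tcp [ 0.5193 -0.2266  0.0775] yaw 99.5 F [ 0.1 -1.   0.4] t 2.5
plan [-0.04  0.35  0.04] turn -0.0 | tcp [ 0.5193 -0.2266  0.0774] yaw 99.5 F [-0.4 -0.8  0.4] t 2.55
plan [-0.03  0.35  0.03] turn -0.0 | tcp [ 0.5192 -0.2267  0.0773] yaw 99.5 F [ 0.  -0.3 -0.4] t 2.6
```

>>> arm_command --pt "0 0.2 0 0 0" --pt "0 0.3 0 0 0" --pt "0 0.35 0 -0.3 0" --pt "0 0.35 0 -0.6 0" --pt "0 0.4 0 -0.9 0" --pt "0 0.4 0 -1.2 0"

```text
clock: 3.2
tcp_pos: [0.5187, -0.2229, 0.0898]
tool_rot: [[-0.164, 0.986, 0.0], [0.986, 0.164, -0.0], [-0.0, 0.0, -1.0]]
contact_force: [0.9, -4.0, -0.9]
opening: 0.0
grip_force: 1.7
```

```bash
python3 -c "
from h import *
s=save('side','s2');w=save('wrist','w2');plan(T(0,-.15),.077,99.5)
a=cv2.resize(s['frame'][140:240,280:420],(560,400),interpolation=2);b=cv2.resize(w['frame'][:250,120:520],(640,400))
a=cv2.resize(a,(400,286));b=cv2.resize(b,(400,250));cv2.imwrite('pics/m2.png',cv2.convertScaleAbs(np.vstack([a,b])[:,:,::-1],alpha=1.4))"
```

```text
plan [-0.43  0.33  1.3 ] turn -0.0 | tcp [ 0.5188 -0.2228  0.09  ] yaw 99.5 F [-0.6 -3.8  2.3] t 3.3
```

View pics/m2.png

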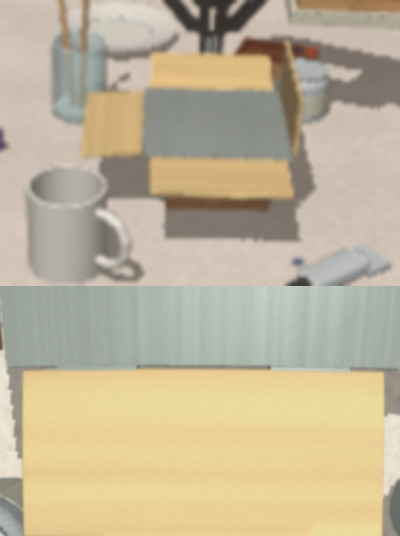

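Contact reads 4 N, and in the side view the right wall's outer edge has risen about 2.7 px (roughly 11 mm). The lift by friction works, so I'll continue the arc.

>>> arm_command --pt "0 0.1 0 -0.5 0" --pt "0 0.2 0 -1.0 0" --pt "0 0.4 0 -1.5 0" --pt "0 0.7 0 -2.1 0" --pt "0 1.1 0 -2.7 0" --pt "0 1.6 0 -3.3 0" --pt "0 2.2 0 -3.8 0" --pt "0 2.8 0 -4.2 0"

```text
clock: 4.1
tcp_pos: [0.5143, -0.1946, 0.1323]
tool_rot: [[-0.164, 0.986, 0.001], [0.986, 0.164, -0.0], [-0.0, 0.001, -1.0]]
contact_force: [0.8, -2.1, 1.2]
opening: 0.0004
grip_force: 1.1
```

```bash
python3 -c "
from h import *
s=save('side','s3');plan(T(0,-.15),.077,99.5)
a=cv2.resize(s['frame'][120:240,280:420],(700,600),interpolation=2)
cv2.imwrite('pics/m3.png',cv2.convertScaleAbs(a[:,:,::-1],alpha=1.4))"
```

```text
plan [-3.37  0.29  5.55] turn -0.0 | tcp [ 0.5143 -0.1937  0.1325] yaw 99.5 F [ 0.7 -1.5  0.8] t 4.15
```

View pics/m3.png

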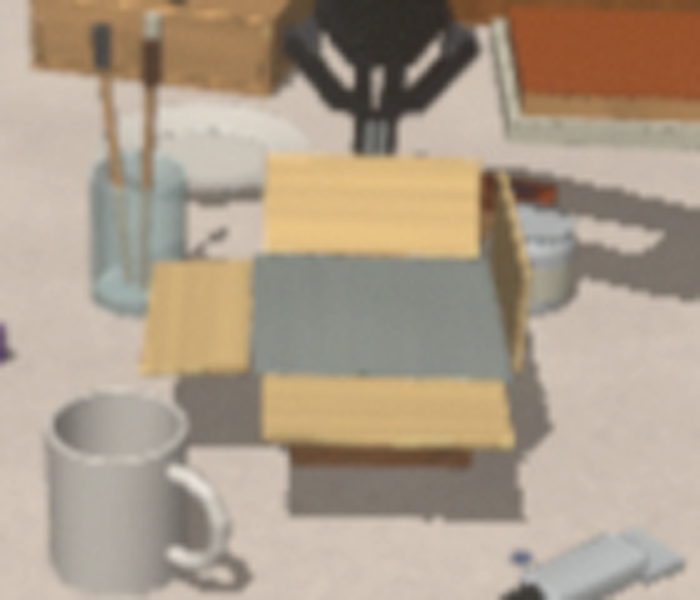

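The right wall is at about 60° and the tray hasn't moved. I'll push it through to upright.

>>> arm_command --pt "0 0.5 0 -0.1 0" --pt "0 1.0 0 -0.1 0" --pt "0 1.4 0 -0.1 0" --pt "0 1.8 0 -0.1 0" --pt "0 2.1 0 -0.1 0" --pt "0 2.3 0 -0.1 0" --pt "0 2.4 0 -0.1 0" --pt "0 2.5 0 -0.1 0"

```text
clock: 4.95
tcp_pos: [0.5097, -0.1704, 0.1322]
tool_rot: [[-0.164, 0.986, -0.0], [0.986, 0.164, 0.0], [0.0, -0.0, -1.0]]
contact_force: [-0.5, -1.3, 0.6]
opening: -0.0001
grip_force: 0.4
```

```bash
python3 -c "
from h import *
s=save('side','s4');plan(T(0,-.091),.077,99.5)
a=s['frame'].astype(int)
print('proj right wall top at upright f/b',[proj(s,[*T(x,-.0775),.139]) for x in(-.069,.069)])
# top edge of wall along column 345,355,365: brightness/yellow transitions
for u in (340,350,362): print(u,[(v,(a[v,u,0]-a[v,u,2])) for v in range(138,176,1)])
"
```

```text
plan [0.15 0.36 5.52] turn -0.0 | tcp [ 0.5097 -0.1703  0.1322] yaw 99.5 F [-0.3  0.1 -0. ] t 5.0
proj right wall top at upright f/b [array([375.75804514, 151.8873162 ]), array([331.68871997, 150.93614378])]
340 [(138, np.int64(17)), (139, np.int64(17)), (140, np.int64(20)), (141, np.int64(19)), (142, np.int64(19)), (143, np.int64(20)), (144, np.int64(19)), (145, np.int64(17)), (146, np.int64(15)), (147, np.int64(14)), (148, np.int64(12)), (149, np.int64(13)), (150, np.int64(19)), (151, np.int64(37)), (152, np.int64(53)), (153, np.int64(55)), (154, np.int64(54)), (155, np.int64(54)), (156, np.int64(55)), (157, np.int64(55)), (158, np.int64(53)), (159, np.int64(53)), (160, np.int64(54)), (161, np.int64(54)), (162, np.int64(54)), (163, np.int64(54)), (164, np.int64(55)), (165, np.int64(57)), (166, np.int64(56)), (167, np.int64(56)), (168, np.int64(55)), (169, np.int64(52)), (170, np.int64(30)), (171, np.int64(5)), (172, np.int64(1)), (173, np.int64(2)), (174, np.int64(3)), (175, np.int64(2))]
350 [(138, np.int64(15)), (139, np.int64(14)), (140, np.int64(10)), (141, np.int64(5)), (142, 
[... 793 characters left out ...]
 np.int64(8)), (143, np.int64(7)), (144, np.int64(6)), (145, np.int64(9)), (146, np.int64(16)), (147, np.int64(20)), (148, np.int64(19)), (149, np.int64(19)), (150, np.int64(21)), (151, np.int64(32)), (152, np.int64(46)), (153, np.int64(53)), (154, np.int64(53)), (155, np.int64(54)), (156, np.int64(56)), (157, np.int64(56)), (158, np.int64(55)), (159, np.int64(54)), (160, np.int64(54)), (161, np.int64(56)), (162, np.int64(54)), (163, np.int64(54)), (164, np.int64(54)), (165, np.int64(55)), (166, np.int64(57)), (167, np.int64(57)), (168, np.int64(56)), (169, np.int64(53)), (170, np.int64(39)), (171, np.int64(16)), (172, np.int64(3)), (173, np.int64(1)), (174, np.int64(1)), (175, np.int64(2))]
```

>>> arm_command --pt "0 0.1 0 0 0" --pt "0 0.2 0 0 0" --pt "0 0.25 0 0 0" --pt "0 0.25 0 0 0"

```text
clock: 5.4
tcp_pos: [0.5094, -0.1679, 0.1323]
tool_rot: [[-0.164, 0.986, 0.0], [0.986, 0.164, 0.0], [0.0, 0.0, -1.0]]
contact_force: [-0.4, -1.0, 0.4]
opening: -0.0001
grip_force: 0.2
```

```bash
python3 -c "
from h import *
plan(T(0,-.091),.077,99.5)"
```

```text
plan [-0.1   0.35  5.53] turn -0.0 | tcp [ 0.5094 -0.1679  0.1323] yaw 99.5 F [-0.4 -1.   0.4] t 5.4
```

>>> arm_command --pt "0 0.1 0 0 0" --pt "0 0.2 0 0 0" --pt "0 0.3 0 0 0"

```text
clock: 5.7
tcp_pos: [0.509, -0.1649, 0.1323]
tool_rot: [[-0.164, 0.986, 0.0], [0.986, 0.164, -0.0], [-0.0, 0.0, -1.0]]
contact_force: [0.1, -0.7, 0.8]
opening: 0.0001
grip_force: 0.4
```

>>> arm_command --pt "0 0.0 0 0 0" --pt "0 0.1 0 0 0"

```text
clock: 5.9
tcp_pos: [0.5088, -0.1642, 0.1324]
tool_rot: [[-0.164, 0.986, 0.0], [0.986, 0.164, -0.0], [-0.0, 0.0, -1.0]]
contact_force: [0.7, -3.7, -1.3]
opening: -0.0002
grip_force: 2.3
```

```bash
python3 -c "
from h import *
d=load('s3');s=save('side','s5');plan(T(0,-.091),.077,99.5)
a=cv2.cvtColor(d['frame'],7).astype(np.float32);b=cv2.cvtColor(s['frame'],7).astype(np.float32)
for n,(x,y,w,h) in dict(leftwall=(325,190,70,35),back=(305,165,35,35)).items():
    print(n,cv2.phaseCorrelate(a[y:y+h,x:x+w],b[y:y+h,x:x+w]))
for u in (340,350,362): print(u,(s['frame'][146:156,u,0].astype(int)-s['frame'][146:156,u,2]))
"
```

```text
plan [-0.46  0.35  5.54] turn -0.0 | tcp [ 0.5088 -0.1642  0.1323] yaw 99.5 F [ 0.1 -1.3 -0.1] t 5.95
leftwall ((-0.0014805322692197365, -0.01013438971947167), 0.9917412116939639)
back ((0.058766034604794015, -0.054256026880512565), 0.8984650991581105)
340 [16 13 12 12 13 24 40 50 51 50]
350 [10 14 17 16 17 22 37 48 50 50]
362 [13 17 19 19 19 21 39 54 51 50]
```

>>> arm_command --pt "0 0.1 0 0 0" --pt "0 0.2 0 0 0" --pt "0 0.2 0 0 0"

```text
clock: 6.25
tcp_pos: [0.5085, -0.1624, 0.1324]
tool_rot: [[-0.164, 0.986, 0.0], [0.986, 0.164, -0.001], [-0.001, 0.0, -1.0]]
contact_force: [0.9, -4.3, -1.3]
opening: 0.0
grip_force: 2.4
```

```bash
python3 -c "
from h import *
d=load('s3');s=save('side','s6');plan(T(0,-.091),.077,99.5)
a=cv2.cvtColor(d['frame'],7).astype(np.float32);b=cv2.cvtColor(s['frame'],7).astype(np.float32)
for n,(x,y,w,h) in dict(leftwall=(325,190,70,35),back=(305,165,35,35)).items():
    print(n,cv2.phaseCorrelate(a[y:y+h,x:x+w],b[y:y+h,x:x+w]))
for u in (340,350,362): print(u,(s['frame'][146:156,u,0].astype(int)-s['frame'][146:156,u,2]))
"
```

```text
plan [-0.65  0.35  5.54] turn -0.0 | tcp [ 0.5085 -0.1624  0.1324] yaw 99.5 F [ 0.8 -4.7 -1.2] t 6.3
leftwall ((-0.006093837292056037, 0.3499015644366317), 0.9099401897854276)
back ((0.02442539633338825, -0.04163654008444695), 0.9254513375553084)
340 [16 14 12 12 13 19 37 50 51 51]
350 [10 14 16 16 17 22 42 54 51 51]
362 [10 16 19 19 19 21 33 45 49 50]
```

The right wall is at its stop: the force holds at 4.5 N and the tray has slid about 1 mm. Next is the left wall.

>>> arm_command --pt "0 -3 0 0 0" --pt "0 -3 0 -5 0" --pt "0 -2 0.4 -9 0" --pt "0 3 0.4 -9 0" --pt "0 8 0.4 -9 0" --pt "0 13 0.4 -9 0" --pt "0 18 0.4 -9 0" --pt "0 23 0.4 -9 0" --pt "0 25.5 0.4 -6 0" --pt "0 25.5 0.4 -1 0" --pt "0 25.5 0.4 4 0" --pt "0 25.5 0.4 5.5 0"

```text
clock: 7.5
tcp_pos: [0.4653, 0.0912, 0.0718]
tool_rot: [[-0.165, 0.986, -0.01], [0.986, 0.165, 0.001], [0.003, -0.01, -1.0]]
contact_force: [-0.1, -0.7, 1.0]
opening: -0.0002
grip_force: 0.0
```

```bash
python3 -c "
from h import *
plan(T(0,.15),.077,99.5);s=save('scene','sc1');d=save('side','s7')
for f,z in ((s,0),(d,0)):
  print([np.round(proj(f,[*T(a,b),.074]),1).tolist() for a,b in((-.069,.14),(.069,.14),(-.075,.075),(.075,.075))])
"
```

```text
plan [-2.28  0.42 -0.53] turn 0.0 | tcp [0.4653 0.0912 0.0718] yaw 99.5 F [-0.1 -0.7  1. ] t 7.5
[[285.9, 155.8], [324.7, 175.6], [269.7, 166.9], [312.3, 189.6]]
[[381.8, 206.5], [331.2, 205.3], [381.3, 194.5], [329.1, 193.3]]
```

>>> arm_command --pt "0 -1.6 -0.0 0.2 0" --pt "0 -2.0 -0.0 0.2 0" --pt "0 -2.3 -0.0 0.2 0" --pt "0 -2.5 0 0.2 0"

```text
clock: 8.0
tcp_pos: [0.4751, 0.0661, 0.0764]
tool_rot: [[-0.164, 0.987, 0.001], [0.987, 0.164, 0.001], [0.001, 0.002, -1.0]]
contact_force: [-1.4, 4.9, 0.2]
opening: -0.0
grip_force: 2.7
```

>>> arm_command --pt "0 -0.1 0 0 0" --pt "0 -0.2 0 0 0" --pt "0 -0.3 0 0 0"

```text
clock: 8.3
tcp_pos: [0.4754, 0.0633, 0.0762]
tool_rot: [[-0.164, 0.986, 0.001], [0.986, 0.164, 0.001], [0.001, 0.001, -1.0]]
contact_force: [-1.3, 5.7, -0.7]
opening: 0.0001
grip_force: 2.7
```

```bash
python3 -c "
from h import *
plan(T(0,.15),.077,99.5)
"
```

```text
plan [ 0.64 -0.11 -0.08] turn -0.1 | tcp [0.4754 0.0633 0.0762] yaw 99.4 F [-1.3  5.7 -0.7] t 8.3
```

>>> arm_command --pt "0 0 0 -0.3 0" --pt "0 0 0 -0.6 0" --pt "0 -0.05 0 -0.9 0" --pt "0 -0.05 0 -1.2 0" --pt "0 -0.1 0 -1.6 0"

```text
clock: 8.8
tcp_pos: [0.4753, 0.0616, 0.0917]
tool_rot: [[-0.164, 0.986, 0.0], [0.986, 0.164, 0.0], [0.0, 0.0, -1.0]]
contact_force: [-0.6, 4.5, -0.8]
opening: 0.0001
grip_force: 2.5
```

```bash
python3 -c "
from h import *
plan(T(0,.15),.077,99.5);s=save('scene','sc2');d=save('side','s8')
a=cv2.resize(d['frame'][135:225,300:400],(400,360),interpolation=2);b=cv2.resize(s['frame'][140:250,200:340],(400,314),interpolation=2)
cv2.imwrite('pics/m4.png',cv2.convertScaleAbs(np.hstack([a[:314],b])[:,:,::-1],alpha=1.4))
"
```

```text
plan [ 0.8  -0.07  1.47] turn -0.0 | tcp [0.4753 0.0616 0.0917] yaw 99.5 F [-0.6  4.5 -0.8] t 8.8
```

View pics/m4.png

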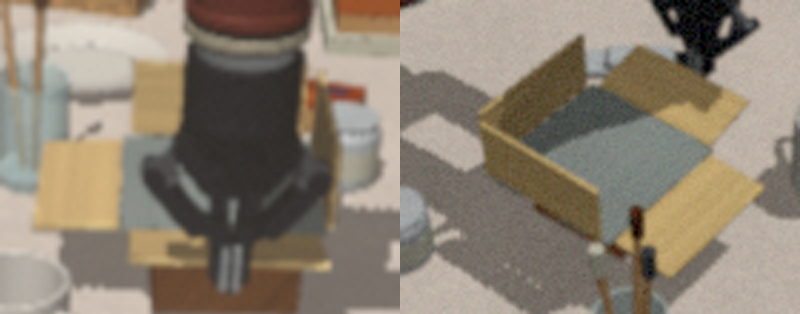

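The scene view shows the right wall upright and the left wall's outer edge up by about 10 mm ((284,156) and (322,175)). The tray slid a few mm. I'll continue the arc.

>>> arm_command --pt "0 0 0 -0.5 0" --pt "0 -0.1 0 -1.0 0" --pt "0 -0.3 0 -1.5 0" --pt "0 -0.6 0 -2.1 0" --pt "0 -1.0 0 -2.7 0" --pt "0 -1.5 0 -3.2 0" --pt "0 -2.1 0 -3.6 0" --pt "0 -2.7 0 -4.0 0" --pt "0 -3.2 0 -4.0 0" --pt "0 -3.7 0 -4.0 0" --pt "0 -4.2 0 -4.0 0" --pt "0 -4.7 0 -4.0 0"

```text
clock: 10.1
tcp_pos: [0.4827, 0.0145, 0.1309]
tool_rot: [[-0.164, 0.986, -0.001], [0.986, 0.164, -0.0], [-0.0, -0.001, -1.0]]
contact_force: [-1.2, 1.1, 0.9]
opening: 0.0003
grip_force: 0.6
```

>>> arm_command --pt "0 -0.2 0 0 0" --pt "0 -0.4 0 0 0" --pt "0 -0.6 0 0 0" --pt "0 -0.7 0 0 0"

```text
clock: 10.5
tcp_pos: [0.484, 0.0081, 0.1312]
tool_rot: [[-0.164, 0.986, -0.0], [0.986, 0.164, -0.0], [-0.0, -0.0, -1.0]]
contact_force: [-1.7, 0.8, 0.9]
opening: -0.0002
grip_force: 0.4
```

```bash
python3 -c "
from h import *
plan(T(0,.086),.077,99.5)"
```

```text
plan [-0.17 -0.05  5.42] turn -0.0 | tcp [0.484  0.0081 0.1312] yaw 99.5 F [-1.7  0.8  0.9] t 10.5
```

>>> arm_command --pt "0 -0.2 0 0 0" --pt "0 -0.4 0 0 0" --pt "0 -0.5 0 0 0" --pt "0 -0.6 0 0 0"

```text
clock: 10.9
tcp_pos: [0.4852, 0.0023, 0.1313]
tool_rot: [[-0.164, 0.986, 0.0], [0.986, 0.164, -0.0], [-0.0, 0.0, -1.0]]
contact_force: [-1.1, 0.8, 0.7]
opening: -0.0001
grip_force: 0.4
```

>>> arm_command --pt "0 -0.1 0 0 0" --pt "0 -0.2 0 0 0"

```text
clock: 11.1
tcp_pos: [0.4854, 0.0005, 0.1313]
tool_rot: [[-0.164, 0.986, -0.0], [0.986, 0.164, 0.0], [0.0, 0.0, -1.0]]
contact_force: [-1.1, 5.2, 1.9]
opening: 0.0
grip_force: 2.4
```

>>> arm_command --pt "0 -0.1 0 0 0" --pt "0 -0.2 0 0 0"

```text
clock: 11.3
tcp_pos: [0.4856, -0.0004, 0.1314]
tool_rot: [[-0.164, 0.986, -0.0], [0.986, 0.164, 0.002], [0.003, -0.0, -1.0]]
contact_force: [-1.4, 7.7, 2.3]
opening: -0.0003
grip_force: 3.6
```

Left wall is at its stop with 7.7 N. On to the back wall.

>>> arm_command --pt "0 3 0 0 0" --pt "0 3 0 -5 0" --pt "0 3 2 -8 8" --pt "0 2 6 -8 16" --pt "0 0 10 -8 24" --pt "0 -3 14 -8 32" --pt "0 -6 17.4 -8 40" --pt "0 -8.4 17.4 -8 48" --pt "0 -8.4 17.4 -8 56" --pt "0 -8.4 17.4 -8 64" --pt "0 -8.4 17.4 -8 72" --pt "0 -8.4 17.4 -8 80"

```text
clock: 12.5
tcp_pos: [0.6712, -0.0564, 0.2108]
tool_rot: [[0.945, 0.327, -0.0], [0.327, -0.945, -0.0], [-0.001, 0.0, -1.0]]
contact_force: [0.7, 0.1, -0.3]
opening: 0.0003
grip_force: 0.0
```

```bash
python3 -c "
from h import *
plan(T(.172,-.006),.076,9.5);s=save('scene','sc3');save('wrist','w3')
w=load('w3');cv2.imwrite('pics/m5.png',np.hstack([cv2.resize(s['frame'][130:250,200:350],(400,320),interpolation=2),cv2.resize(w['frame'],(400,320))])[:,:,::-1])"
```

```text
plan [-0.22 -0.12 13.48] turn 9.6 | tcp [ 0.6712 -0.0564  0.2108] yaw 19.1 F [ 0.7  0.1 -0.3] t 12.5
```

View pics/m5.png

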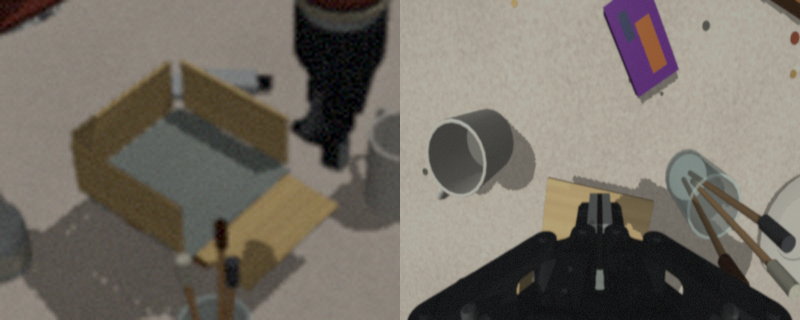

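Left and right walls stand upright. The wrist view shows the back wall's outer edge from (235,222) to (405,251), with the mug and jar on either side.

```bash
python3 -c "
from h import *
w=load('w3');s=load('sc3')
c,sn=np.cos(YAW),np.sin(YAW)
def tr(p): q=p[:2]-C; return np.round(np.array([c*q[0]+sn*q[1],-sn*q[0]+c*q[1]])*1000,1)
for u,v in((235,222),(405,251)): print(tr(onz(w,u,v,.07)))
f=lambda x,y:(200+x*.375,130+y*.375)
print('edge',tri((w,235,222),(s,*f(337,207))),tr(tri((w,235,222),(s,*f(337,207)))[0]))
print('brush',[tr(tri((w,539,331),(s,*f(a,b)))[0]) for a,b in((222,222),(232,262))],[np.round(tri((w,539,331),(s,*f(a,b))),3)[0] if 0 else tri((w,539,331),(s,*f(a,b)))[1] for a,b in((222,222),(232,262))])"
```

```text
[142.2  52.3]
[139.5 -83.6]
edge (array([ 0.62523331, -0.00262303,  0.06120071]), [np.float64(0.0008079141048481927), np.float64(0.000807914104848121)]) [138.   53.8]
brush [array([ 147. , -122.4]), array([ 152.5, -133. ])] [[np.float64(0.007115552451373088), np.float64(0.007115552451373219)], [np.float64(0.008028302296729085), np.float64(0.008028302296728938)]]
```

>>> arm_command --pt "0 0.4 -0.1 0 8" --pt "0 0.4 -0.1 3 9.6" --pt "0 0.4 -0.1 8 9.6" --pt "0 0.4 -0.1 11 9.6" --pt "0 0.4 -0.1 13.5 9.6" --pt "0 0.4 -0.1 13.5 9.6" --pt "0 0.4 -0.1 13.5 9.6"

```text
clock: 13.3
tcp_pos: [0.6746, -0.0537, 0.0763]
tool_rot: [[0.985, 0.173, -0.001], [0.173, -0.985, -0.0], [-0.001, -0.0, -1.0]]
contact_force: [0.0, -0.7, 0.3]
opening: -0.0001
grip_force: 0.0
```

>>> arm_command --pt "0 0 0.7 0.8 0" --pt "0 -1.2 0.7 0.8 0" --pt "0 -2.2 0.7 0.8 0" --pt "0 -2.6 0.7 0.8 0" --pt "0 -2.8 0.7 0.8 0"

```text
clock: 13.8
tcp_pos: [0.6485, -0.0656, 0.0693]
tool_rot: [[0.985, 0.171, 0.002], [0.171, -0.985, -0.0], [0.001, 0.001, -1.0]]
contact_force: [0.5, -0.1, 0.0]
opening: -0.0001
grip_force: 0.0
```

>>> arm_command --pt "0 -0.2 0 0 0" --pt "0 -0.3 0 0 0"

```text
clock: 14.0
tcp_pos: [0.6467, -0.0658, 0.0692]
tool_rot: [[0.985, 0.171, 0.004], [0.171, -0.985, -0.0], [0.004, 0.001, -1.0]]
contact_force: [5.0, 0.1, -0.9]
opening: -0.0003
grip_force: 2.3
```

```bash
python3 -c "
from h import *
plan(T(.148,-.012),.068,9.5)"
```

```text
plan [-0.08 -0.01  0.12] turn 0.4 | tcp [ 0.6467 -0.0658  0.0692] yaw 9.9 F [ 5.   0.1 -0.9] t 14.0
```

Contact reads 5 N. I'll lift from here.

>>> arm_command --pt "0 -0.1 0 -0.3 0" --pt "0 -0.1 0 -0.6 0" --pt "0 -0.1 0 -1.0 0" --pt "0 -0.1 0 -1.4 0" --pt "0 -0.15 0 -1.8 0" --pt "0 -0.2 0 -2.2 0"

```text
clock: 14.6
tcp_pos: [0.6434, -0.0661, 0.0908]
tool_rot: [[0.985, 0.171, 0.0], [0.171, -0.985, 0.0], [0.0, 0.0, -1.0]]
contact_force: [4.0, 1.2, 0.6]
opening: 0.0001
grip_force: 1.8
```

```bash
python3 -c "
from h import *
plan(T(.148,-.012),.068,9.5);d=save('side','s9');o=load('s8')
for f in ('s1',):pass
# back wall outer-edge tracking: yellow segmentation columns/rows left of tray
for n in ('side0','s8','s9'):
  a=load(n)['frame'].astype(int);m=((a[...,0]-a[...,2])>38)&(a[...,0]>110);m[:,:300]=0;m[:,333:]=0;m[:150]=0;m[205:]=0
  y,x=np.nonzero(m);print(n,m.sum(),x.min(),x.max(),y.min(),y.max(),[ (y[x==u].min(),y[x==u].max()) for u in (312,316,320,326) if (x==u).any()])
"
```

```text
plan [0.25 0.02 2.28] turn 0.4 | tcp [ 0.6434 -0.0661  0.0908] yaw 9.9 F [4.  1.2 0.6] t 14.6
side0 467 302 332 150 204 [(np.int64(172), np.int64(194)), (np.int64(172), np.int64(193)), (np.int64(172), np.int64(193)), (np.int64(172), np.int64(193))]
s8 445 302 329 150 191 [(np.int64(171), np.int64(191)), (np.int64(170), np.int64(191)), (np.int64(170), np.int64(191)), (np.int64(170), np.int64(191))]
s9 258 310 330 173 190 [(np.int64(179), np.int64(185)), (np.int64(176), np.int64(186)), (np.int64(174), np.int64(187)), (np.int64(174), np.int64(189))]
```

```bash
python3 -c "
from h import *
a=load('sc3')['frame'];s=save('scene','sc4');b=s['frame']
for n,(x,y,w,h) in dict(outer=(312,196,20,20),outerR=(292,222,14,16),leftwall=(272,155,30,25),floor=(245,175,25,20)).items():
  t=a[y:y+h,x:x+w];m=cv2.matchTemplate(b[y-12:y+h+12,x-12:x+w+12],t,cv2.TM_CCOEFF_NORMED);_,v,_,l=cv2.minMaxLoc(m);print(n,round(v,2),l[0]-12,l[1]-12)
h=lambda th:[*T(.075+.065*np.cos(th)-.002,.055),.074+.065*np.sin(th)]
p0=proj(s,h(-.1))
for t in(0,.1,.2,.3):print(t,np.round(proj(s,h(t))-p0,1))
"
```

```text
outer 0.14 -12 -10
outerR 0.68 2 -2
leftwall 0.77 -4 -2
floor 0.93 0 -1
0 [ 0.2 -1.7]
0.1 [ 0.2 -3.5]
0.2 [-0.1 -5.3]
0.3 [-0.5 -7.3]
```

```bash
python3 -c "
from h import *
for n in('sc3','sc4'):
  a=load(n)['frame'].astype(int); r=(a[...,0]-a[...,2])/(a.sum(2)+1.)
  print(n)
  for v in range(186,240,3): print(v,' '.join('%2d'%(100*r[v,u]) for u in range(285,339,3)))
"
```

```text
sc3
186  1  0  0  1 11 18 15 17  4  3  4  3  0  0 -1  2  3  4
189  0 -1 -2  0  0  1  9 19  4  4  3  4  2 -13  1  0  5  3
192 -1  0 -1 -1  0 -2  0  1  4  4  3  4  3  3 -2  4  6  4
195  0  0  1  0  0  0  0  5  6  4  4  4  3  3  3  5  5  3
198  0 -1  0  0  0  0  6 18 16 12  4  4  3  4  4  3  5  3
201  0  0  0  0 -1  9 17 17 16 17 15  7  3  4  4  4  3  4
204  0  0  0  0 14 15 17 17 17 17 17 17 14  8  4  5  5  5
207  0  0  0 15 16 16 17 17 16 16 17 16 16 17  6  5  3  3
210  0  0 16 17 17 17 17 16 17 16 18 16 16 11  4  5  4  3
213  5 16 16 16 17 18 16 15 16 17 16 17  4  4  4  4  3  5
216 17 17 16 16 16 16 17 16 16 16 15  5  4  3  3  4  4  3
219 20 16 17 16 15 17 16 17 17 15  4  3  4  4  4  4  3  4
222 21 17 18 18 16 18 17 17 15  4  4  4  4  4  4  4  4  4
225 17 16 17 21 19 20 17 19  5  3  3  3  4  3  4  4  5  4
228 -5 -2 18 19 21 16 17  5  5  4  3  4  4  4  4  4  4  4
231 11  1 17 20 17 14  5  4  5  4  3  3  4  3  3  3  3  4
234 24  1 18 18 11  4  5  4  4  4  4  4  4  4  4  4  3  3
237  6  6 13 13  3  4  5  4  4  4  3  3  5  4  3  4  3  4
sc4
186  0 -2  0  1  6 -5 -3  0 -25 11 -16  7  3  8
[... 330 characters left out ...]
  0  0  2 16 15 -1 18 -20 20 -18 -52  1  2  4  5  4  5
207  0  0  6 18 14  1 -9 13  0 -3 -3  0  3  5  3  5  4  4
210  0  7 17 17  1  0 -4 -6 -19 12 -13 -5  4  3  3  5  3  3
213 17 19 17 17 17 16  0 -11 -13 -10 -16  0  4  4  4  6  5  4
216 20 16 17 19 22 19 16 22  0 -13 -1  2  4  5  4  4  4  4
219 22 17 16 17 18 16 19  5  0 -85 -2  3  4  4  4  3  3  3
222 23 16 18 18 17 18  6  4  5  4  2  4  4  4  4  4  4  4
225 14 16 20 19 18  6  4  3  3  4  3  4  4  4  4  4  4  3
228 -1  0 19 19  7  3  3  4  4  4  3  4  4  4  4  4  4  3
231  1  1 14  7  3  4  3  3  3  4  4  4  4  4  4  4  4  3
234  7  0  4  3  6  5  4  3  2  3  3  4  4  4  3  3  3  4
237  9  2  5  5  5  4  5  4  4  4  3  4  3  4  4  4  4  3
```

The outer edge has risen about 5 px, so the back wall is lifting too. I'll continue its arc.

>>> arm_command --pt "0 -0.1 0 -0.5 0" --pt "0 -0.2 0 -1.0 0" --pt "0 -0.4 0 -1.5 0" --pt "0 -0.8 0 -2.1 0" --pt "0 -1.2 0 -2.7 0" --pt "0 -1.8 0 -3.3 0" --pt "0 -2.4 0 -3.8 0" --pt "0 -2.9 0 -4.1 0" --pt "0 -3.4 0 -4.1 0" --pt "0 -3.9 0 -4.1 0" --pt "0 -4.4 0 -4.1 0" --pt "0 -4.8 0 -4.1 0"

```text
clock: 15.9
tcp_pos: [0.5952, -0.0745, 0.1308]
tool_rot: [[0.985, 0.171, -0.001], [0.171, -0.985, 0.0], [-0.001, -0.0, -1.0]]
contact_force: [1.0, 0.7, 0.9]
opening: -0.0001
grip_force: 0.5
```

>>> arm_command --pt "0 -0.2 0 0 0" --pt "0 -0.4 0 0 0" --pt "0 -0.6 0 0 0"

```text
clock: 16.2
tcp_pos: [0.5899, -0.0754, 0.1311]
tool_rot: [[0.985, 0.171, -0.0], [0.171, -0.985, 0.0], [-0.0, -0.0, -1.0]]
contact_force: [0.7, 1.2, 1.9]
opening: -0.0002
grip_force: 0.4
```

>>> arm_command --pt "0 -0.15 0 0 0" --pt "0 -0.3 0 0 0"

```text
clock: 16.4
tcp_pos: [0.5871, -0.0759, 0.1313]
tool_rot: [[0.985, 0.171, -0.0], [0.171, -0.985, 0.0], [-0.0, -0.0, -1.0]]
contact_force: [0.1, -0.5, 0.2]
opening: -0.0
grip_force: 0.4
```

>>> arm_command --pt "0 -0.15 0 0 0" --pt "0 -0.3 0 0 0"

```text
clock: 16.6
tcp_pos: [0.5849, -0.0764, 0.1315]
tool_rot: [[0.985, 0.171, 0.002], [0.171, -0.985, 0.0], [0.002, 0.0, -1.0]]
contact_force: [4.7, 1.5, -2.0]
opening: 0.0001
grip_force: 2.2
```

>>> arm_command --pt "0 -0.1 0 0 0" --pt "0 -0.2 0 0 0"

```text
clock: 16.8
tcp_pos: [0.5826, -0.0768, 0.1314]
tool_rot: [[0.985, 0.171, 0.001], [0.171, -0.985, -0.0], [0.001, 0.0, -1.0]]
contact_force: [3.6, 0.7, -0.7]
opening: -0.0003
grip_force: 2.1
```

>>> arm_command --pt "0 -0.1 0 0 0" --pt "0 -0.2 0 0 0"

```text
clock: 17.0
tcp_pos: [0.5804, -0.0771, 0.1314]
tool_rot: [[0.985, 0.171, 0.0], [0.171, -0.985, -0.0], [0.0, 0.0, -1.0]]
contact_force: [4.7, 0.7, -0.9]
opening: 0.0002
grip_force: 2.2
```

The back wall is at its stop too. Now I'll retreat, go over the canvas and measure again.

>>> arm_command --pt "0 1.5 0 0 0" --pt "0 1.5 0 -5 0" --pt "1 1 1 -10 0" --pt "1 -2 5 -13 3" --pt "1 -5 9 -13 7" --pt "1 -8 13 -13 11" --pt "1 -11 17 -13 15" --pt "1 -14 21 -12 20" --pt "1 -17.9 26.4 -12 20" --pt "1 -17.9 26.4 -10 20" --pt "1 -17.9 26.4 -7 20" --pt "1 -17.9 26.4 -7 20"

```text
clock: 18.2
tcp_pos: [0.4455, -0.3662, 0.1963]
tool_rot: [[0.984, -0.178, -0.008], [-0.178, -0.984, 0.008], [-0.009, -0.006, -1.0]]
contact_force: [-0.7, 0.0, -0.6]
opening: 0.0856
grip_force: 0.0
```

```bash
python3 -c "
from h import *
plan((.449,-.368),.04,-10)
s=save('side','s10');c=save('scene','sc5');w=save('wrist','w5');s0=load('scene0')
print('plate',onz(s0,204,330,.0))
a=w['frame'].astype(int)
hsv=cv2.cvtColor(w['frame'],cv2.COLOR_RGB2HSV)
print([np.round(proj(w,[x,y,.028])).tolist() for x,y in((.403,-.333),(.501,-.348),(.495,-.403),(.395,-.387))])
m=((a[...,0]-a[...,1]>50)&(a[...,0]>90)).astype(np.uint8)
for k in cv2.findContours(m,0,2)[0]:
  if cv2.contourArea(k)>200: print(cv2.contourArea(k),[int(x) for x in cv2.boundingRect(k)],cv2.minAreaRect(k))
b=np.hstack([cv2.resize(c['frame'][130:250,190:340],(400,320),interpolation=2),cv2.resize(w['frame'],(400,320))]);b2=np.hstack([cv2.resize(s['frame'][130:220,290:410],(400,280),interpolation=2),np.zeros((280,400,3),np.uint8)])
cv2.imwrite('pics/m6.png',np.vstack([b,b2])[:,:,::-1])"
```

```text
plan [ 0.51  0.21 15.62] turn -0.3 | tcp [ 0.4455 -0.3662  0.1963] yaw -10.3 F [-0.7  0.  -0.6] t 18.2
plate [ 0.66608723 -0.43060391  0.        ]
[[290.0, 241.0], [284.0, 127.0], [352.0, 122.0], [352.0, 239.0]]
552.0 [610, 286, 30, 56] ((624.5, 313.5), (55.0, 29.0), 90.0)
1792.0 [588, 146, 52, 72] ((613.5, 181.5), (71.0, 51.0), 90.0)
7498.0 [284, 126, 71, 113] ((319.0, 182.0), (112.0, 70.0), 90.0)
```

The canvas's mask is square to the tool and centred at (319,182) in the wrist view. That agrees with the triangulated centre, so I'll descend.

>>> arm_command --pt "1 0.4 0.2 4 0" --pt "1 0.4 0.2 8 0" --pt "1 0.4 0.2 11 0" --pt "1 0.4 0.2 11 0" --pt "1 0.4 0.2 11 0"

```text
clock: 18.85
tcp_pos: [0.4537, -0.3706, 0.093]
tool_rot: [[0.985, -0.175, 0.001], [-0.175, -0.985, -0.001], [0.001, 0.001, -1.0]]
contact_force: [-0.3, 0.5, 1.5]
opening: 0.0852
grip_force: 0.0
```

```bash
python3 -c "
from h import *
w=save('wrist','w6');plan((.4485,-.368),.024,-10)
a=w['frame'].astype(int)
m=((a[...,0]-a[...,1]>50)&(a[...,0]>90)).astype(np.uint8)
for k in cv2.findContours(m,0,2)[0]:
  if cv2.contourArea(k)>2000: 
    r=cv2.minAreaRect(k);print(r,onz(w,*r[0],.028),cv2.boundingRect(k),[np.round(onz(w,*p,.028)[:2],3) for p in cv2.boxPoints(r)])
"
```

```text
plan [-0.65 -0.25  7.01] turn -0.1 | tcp [ 0.4543 -0.3714  0.0941] yaw -10.1 F [ 0.1 -0.7 -0.3] t 18.9
((313.5, 233.0), (164.0, 111.0), 90.0) [ 0.45253734 -0.36811345  0.028     ] (258, 151, 112, 165) [array([ 0.503, -0.348]), array([ 0.492, -0.405]), array([ 0.395, -0.391]), array([ 0.407, -0.326])]
```

View pics/m6.png

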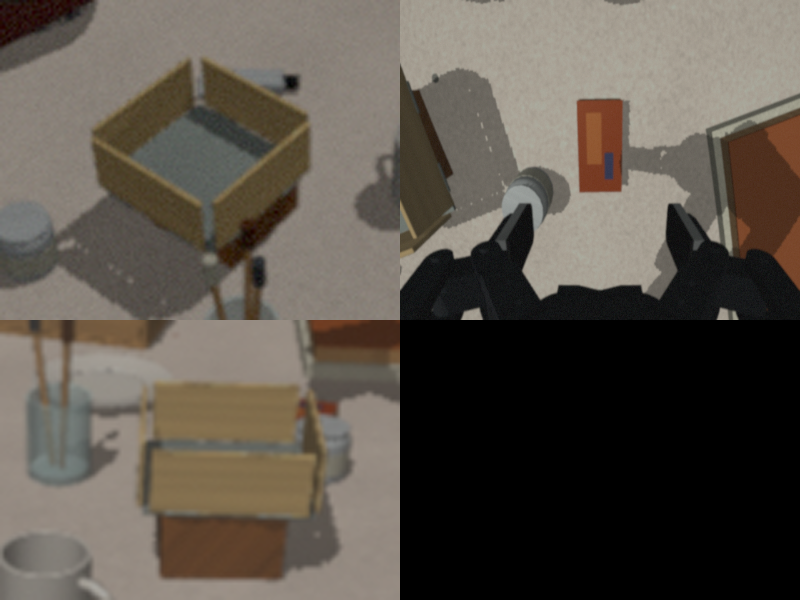

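All four walls stand upright on the block in both views, and the canvas is between the open fingers. I'll grasp it now and compute the tray's new centre from the wall-top corners at (224.5,180) and (306,176).

>>> arm_command --pt "1 -0.5 -0.25 3 0" --pt "1 -0.5 -0.25 5.5 0" --pt "1 -0.5 -0.25 7 0" --pt "1 -0.5 -0.25 7 0" --pt "0.5 -0.5 -0.25 7 0" --pt "0.4 -0.5 -0.25 7 0" --pt "0.4 -0.5 -0.25 7 0" --pt "0.4 -0.5 -0.25 7 0" --pt "0.4 -0.5 -0.25 7 0" --force 30

```text
clock: 19.8
tcp_pos: [0.4495, -0.3684, 0.0235]
tool_rot: [[0.984, -0.176, 0.003], [-0.176, -0.984, -0.003], [0.003, 0.002, -1.0]]
contact_force: [-0.3, 1.1, 6.2]
opening: 0.0593
grip_force: 34.1
```

```bash
python3 -c "
from h import *
s=load('sc5');d=load('s10')
f=lambda x,y:(190+x*.375,130+y*.375)
g=lambda x,y:(290+x*.3,130+(y-320)*(90/280))
A=onz(s,*f(92,133),.139);B=onz(s,*f(310,122),.139);print('scene',A,B,(A+B)/2)
E=onz(s,*f(190,60),.139);F=onz(s,*f(217,207+38-38),.139)
print(onz(s,*f(203,60),.139))
# side: left wall top edge ends, right wall top ends
for n,p in dict(Lf=(315,452),Lb=(150,452),Rb=(153,386),Rf=(297,386)).items(): print(n,onz(d,*g(*p),.139))
st=get_state();print(st['opening'],st['grip_force'],st['tcp_pos'])
"
```

```text
scene [ 0.42933205 -0.17704795  0.139     ] [ 0.55985419 -0.01478574  0.139     ] [ 0.49459312 -0.09591685  0.139     ]
[ 0.41860044 -0.03080107  0.139     ]
Lf [ 0.40945341 -0.02967715  0.139     ]
Lb [5.45724684e-01 5.78726042e-05 1.39000000e-01]
Rb [ 0.56559652 -0.14432001  0.139     ]
Rf [ 0.43277025 -0.17379932  0.139     ]
0.059294654165857566 34.14474181830883 [ 0.44950951 -0.36843768  0.02351869]
```

>>> arm_command --pt "0.4 0 0 -0.5 0" --pt "0.4 0 0 -2 0" --pt "0.4 0 0 -5 0" --pt "0.4 0 0 -9 0" --pt "0.4 0 0 -13 0" --pt "0.4 0 0 -17 0" --pt "0.4 0 0 -20 0" --pt "0.4 0 0 -20 0"

```text
clock: 20.6
tcp_pos: [0.4503, -0.3694, 0.2285]
tool_rot: [[0.984, -0.176, 0.008], [-0.176, -0.984, -0.008], [0.009, 0.007, -1.0]]
contact_force: [0.1, -0.2, -1.3]
opening: 0.0595
grip_force: 33.3
```

```bash
cat > fit.py <<'E'
from h import *
from scipy.optimize import minimize
def hullmask(s,p):
    c,sn=np.cos(p[2]),np.sin(p[2]);L=[]
    for a,b in [(80,69),(80,-69),(-80,69),(-80,-69),(69,80),(69,-80),(-69,80),(-69,-80)]:
        for z in (.070,.139): L.append(proj(s,[p[0]+(c*a-sn*b)/1e3,p[1]+(sn*a+c*b)/1e3,z]))
    m=np.zeros((1600,2560),np.uint8);cv2.fillConvexPoly(m,cv2.convexHull((np.array(L)*64+32).round().astype(np.int32)),1,shift=4)
    return cv2.resize(m.astype(np.float32),(640,400),interpolation=cv2.INTER_AREA)
def obs(s,x0,y0,x1,y1):
    a=s['frame'].astype(int);r=(a[...,0]-a[...,2])/(a.sum(2)+1.)
    m=((r>.10)&(a.sum(2)>160)).astype(np.uint8);M=np.zeros_like(m);M[y0:y1,x0:x1]=m[y0:y1,x0:x1]
    M=cv2.morphologyEx(M,cv2.MORPH_OPEN,np.ones((2,2),np.uint8))
    n,l,st,_=cv2.connectedComponentsWithStats(M);k=1+st[1:,4].argmax();pts=np.argwhere(l==k)[:,::-1].astype(np.int32)
    o=np.zeros((400,640),np.uint8);cv2.fillConvexPoly(o,cv2.convexHull(pts),1);print(st[k]);return o.astype(np.float32)
S=[(load('sc5'),(215,145,312,222)),(load('s10'),(325,146,392,192))]
O=[(s,obs(s,*b)) for s,b in S]
for sel in (O,O[:1],O[1:]):
    f=lambda p:sum(np.abs(hullmask(s,[p[0]/1e3,p[1]/1e3,np.radians(p[2])])-o).sum() for s,o in sel)
    r=minimize(f,[494,-88,9.],method='Nelder-Mead',options=dict(initial_simplex=[[494,-88,9],[504,-88,9],[494,-78,9],[494,-88,14]]));print(r.x,r.fun)
plan((.494,-.088),.20,9.5);st=get_state();print(st['opening'],st['grip_force'])
E
python3 fit.py
```

```text
[ 226  154   42   69 1325]
[ 336  151   56   42 1926]
[475.25546297 -95.53314523   4.4299295 ] 2479.875
[ 465.57764723 -107.36237394   18.68553401] 2226.875
[ 477.58309227 -101.46560256    7.38931889] 232.9375
plan [ -0.68 -28.49   2.66] turn -19.6 | tcp [ 0.4503 -0.3694  0.2285] yaw -10.1 F [ 0.1 -0.2 -1.3] t 20.6
0.0594642944846361 33.33562329411507
```

```bash
sed -i "s/k=1+st\[1:,4\].argmax();pts=np.argwhere(l==k)/k=[i for i in range(1,n) if st[i,4]>40];pts=np.argwhere(np.isin(l,k))/; s/(215,145,312,222)/(215,145,308,212)/; s/(325,146,392,192)/(325,146,388,189)/" fit.py; python3 fit.py
```

```text
[[ 267  153   40   60 1213]
 [ 226  154   41   59 1209]]
[[ 336  151   53   39 1772]]
[486.96358084 -91.40760416   8.44482197] 974.0625
[490.66593352 -92.29119812   9.74768263] 448.75
[ 481.89938234 -118.80405075    7.87439936] 327.5
plan [ -0.68 -28.49   2.66] turn -19.6 | tcp [ 0.4503 -0.3694  0.2285] yaw -10.1 F [ 0.1 -0.2 -1.3] t 20.6
0.0594642944846361 33.33562329411507
```

>>> arm_command --pt "0.4 0 -2 0 -2" --pt "0.4 0 -5 0 -4" --pt "0.4 -0.2 -9 0 -7" --pt "0.4 -0.3 -13 0 -10" --pt "0.4 -0.5 -17 0 -13" --pt "0.4 -0.6 -21 0 -16" --pt "0.4 -0.7 -24.5 0 -19.4" --pt "0.4 -0.7 -27 0 -19.4" --pt "0.4 -0.7 -28.3 0 -19.4" --pt "0.4 -0.7 -28.3 0 -19.4" --pt "0.4 -0.7 -28.3 0 -19.4"

```text
clock: 21.7
tcp_pos: [0.4907, -0.0876, 0.2207]
tool_rot: [[0.987, 0.162, -0.001], [0.162, -0.987, -0.0], [-0.001, 0.0, -1.0]]
contact_force: [0.2, -0.2, -2.6]
opening: 0.0593
grip_force: 33.3
```

```bash
python3 -c "
from h import *
w=save('wrist','w7');plan((.493,-.089),.099,9.3);print(get_state()['grip_force'])
# check predicted wall-top corners in wrist vs observed yellow mask extents
for a,b in((.069,.08),(.08,.069),(.08,-.069),(.069,-.08),(-.069,.08),(-.069,-.08)):
  c,s=np.cos(np.radians(9.3)),np.sin(np.radians(9.3));print(a,b,np.round(proj(w,[.493+c*a-s*b,-.089+s*a+c*b,.139])))
A=w['frame'].astype(int);r=(A[...,0]-A[...,2])/(A.sum(2)+1.)
for v in range(0,260,13): print(v,''.join('#' if r[v,u]>.2 else 'y' if r[v,u]>.09 else '.' for u in range(60,600,6)))
"
```

```text
plan [ 0.21  0.12 12.19] turn -0.1 | tcp [ 0.4908 -0.0881  0.2209] yaw 9.2 F [-0.1 -0.3 -1.9] t 21.75
33.29034961760044
0.069 0.08 [175.  98.]
0.08 0.069 [193.  77.]
0.08 -0.069 [445.  77.]
0.069 -0.08 [463.  98.]
-0.069 0.08 [198. 316.]
-0.069 -0.08 [441. 316.]
0 ..........................................................................................
13 ..........................................................................................
26 ..........................................................................................
39 ..........................................................................................
52 ..........................................................................................
65 ..........................................................................................
78 .........................yyyyyyyyyyyyyyyyyy...............................................
91 ........................................................yyyyyy............................
104 ......................yyyyy...................................yyyyyyy.............
[... 353 characters left out ...]
......yyyyyyy......................
169 ......................yyyyyy.#############################...yyyyyyy......................
182 ......................yyyyyy.#############################...yyyyyy.......................
195 .......................yyyyy.#############################...yyyyyy.......................
208 .......................yyyyy.#############################...yyyyyy.......................
221 .......................yyyyy.#############################..yyyyyyy.......................
234 .......................yyyyyyy############################..yyyyyy........................
247 .......................yyyyy..############################..yyyyyy........................
```

```bash
python3 -c "
from h import *
from scipy.optimize import least_squares
w=load('w7');A=cv2.GaussianBlur(w['frame'],(0,0),1).astype(int);r=(A[...,0]-A[...,2])/(A.sum(2)+1.);y=r>.07
B=[(u,int(np.argmax(y[50:130,u]))+50) for u in range(215,440,15)]
L=[(150+int(np.argmax(y[v,150:300])),v) for v in range(110,250,15)]
R=[(500-int(np.argmax(y[v,500:400:-1])),v) for v in range(110,250,15)]
print(B);print(L);print(R)
for top in(.139,):
  def res(p):
    c,s=np.cos(p[2]),np.sin(p[2]);o=[]
    for S,k,sg in((B,0,1),(L,1,1),(R,1,-1)):
      for q in S:
        x=onz(w,*q,top)[:2]-p[:2];t=(c*x[0]+s*x[1],-s*x[0]+c*x[1]);o.append(t[k]*sg-.08)
    return np.array(o)
  f=least_squares(res,[.493,-.09,.16],loss='soft_l1',f_scale=.002);print(f.x,np.degrees(f.x[2]),np.round(res(f.x)*1000,1))
  plan(f.x[:2],.099,np.degrees(f.x[2]))
"
```

```text
[(215, 76), (230, 77), (245, 77), (260, 77), (275, 77), (290, 77), (305, 78), (320, 78), (335, 78), (350, 79), (365, 79), (380, 79), (395, 80), (410, 80), (425, 81)]
[(187, 110), (188, 125), (189, 140), (190, 155), (191, 170), (192, 185), (193, 200), (194, 215), (195, 230), (197, 245)]
[(469, 110), (468, 125), (466, 140), (464, 155), (462, 170), (461, 185), (458, 200), (457, 215), (455, 230), (453, 245)]
[ 0.49250691 -0.09294709  0.14302314] 8.194622556808174 [ 0.3 -0.2 -0.1 -0.   0.1  0.2 -0.2 -0.   0.1 -0.2 -0.   0.2 -0.1  0.1
 -0.1 -1.1 -1.1 -1.1 -1.1 -1.  -1.  -0.9 -0.8 -0.6 -1.1 -1.2 -0.8 -1.
 -1.1 -1.2 -0.7 -1.4 -0.8 -0.9 -0.9]
plan [ 0.1   0.5  12.19] turn 1.0 | tcp [ 0.4908 -0.0881  0.2209] yaw 9.2 F [-0.1 -0.3 -1.9] t 21.75
```

The fit is tight: centre (0.4925, −0.093), yaw 8.2°, walls square. Lowering the canvas.

>>> arm_command --pt "0.4 0.1 0.5 0 1" --pt "0.4 0.1 0.5 2 1" --pt "0.4 0.1 0.5 5 1" --pt "0.4 0.1 0.5 8 1" --pt "0.4 0.1 0.5 10 1" --pt "0.4 0.1 0.5 11.3 1" --pt "0.4 0.1 0.5 11.8 1" --pt "0.4 0.1 0.5 11.9 1"

```text
clock: 22.55
tcp_pos: [0.493, -0.0928, 0.1022]
tool_rot: [[0.99, 0.143, -0.0], [0.143, -0.99, 0.0], [-0.0, -0.0, -1.0]]
contact_force: [0.3, 0.2, -1.0]
opening: 0.0596
grip_force: 33.3
```

>>> arm_command --pt "0.4 0 0 0.1 0" --pt "0.4 0 0 0.2 0"

```text
clock: 22.75
tcp_pos: [0.4939, -0.0925, 0.1015]
tool_rot: [[0.99, 0.144, 0.002], [0.144, -0.99, -0.001], [0.002, 0.001, -1.0]]
contact_force: [-0.3, 0.1, -1.7]
opening: 0.0592
grip_force: 33.3
```

>>> arm_command --pt "0.4 0 0 0.1 0" --pt "0.4 0 0 0.1 0"

```text
clock: 22.95
tcp_pos: [0.4932, -0.0922, 0.0997]
tool_rot: [[0.99, 0.144, 0.001], [0.144, -0.99, -0.0], [0.001, 0.0, -1.0]]
contact_force: [0.0, 0.4, -2.1]
opening: 0.0595
grip_force: 33.3
```

>>> arm_command --pt "0.4 0 0 0.1 0" --pt "0.4 0 0 0.1 0"

```text
clock: 23.15
tcp_pos: [0.4929, -0.092, 0.0983]
tool_rot: [[0.99, 0.144, -0.0], [0.144, -0.99, 0.0], [-0.0, -0.0, -1.0]]
contact_force: [0.1, -0.9, -1.7]
opening: 0.0593
grip_force: 33.3
```

>>> arm_command --pt "0.4 0 0 0.1 0" --pt "0.4 0 0 0.1 0"

```text
clock: 23.35
tcp_pos: [0.493, -0.0921, 0.0975]
tool_rot: [[0.99, 0.144, 0.0], [0.144, -0.99, -0.0], [0.0, 0.0, -1.0]]
contact_force: [-0.4, 1.0, 2.4]
opening: 0.0591
grip_force: 33.6
```

Touchdown at z 0.0975, as predicted. Release and rise.

>>> arm_command --pt "0.72 0 0 0 0" --pt "0.75 0 0 0 0" --pt "0.85 0 0 0 0" --pt "0.85 0 0 0 0" --pt "0.85 0 0 -1 0" --pt "0.85 0 0 -4 0" --pt "0.85 0 0 -8 0" --pt "0.85 0 0 -12 0" --pt "0.85 0 0 -15 0" --pt "0.85 0 0 -15 0" --pt "0.85 0 0 -15 0"

```text
clock: 24.45
tcp_pos: [0.4934, -0.0923, 0.2486]
tool_rot: [[0.99, 0.144, 0.002], [0.144, -0.99, -0.001], [0.002, 0.001, -1.0]]
contact_force: [1.5, -0.0, -0.3]
opening: 0.0725
grip_force: 0.0
```

```bash
python3 -c "
from h import *
w=save('wrist','w8');a=w['frame'].astype(int);plan((.4925,-.093),.2,8.2);print(get_state()['opening'],get_state()['clock'])
m=((a[...,0]-a[...,1]>50)&(a[...,0]>90)).astype(np.uint8)
for k in cv2.findContours(m,0,2)[0]:
  if cv2.contourArea(k)>1000:
    r=cv2.minAreaRect(k);print(r,onz(w,*r[0],.102),[np.round(onz(w,*p,.102)[:2],3) for p in cv2.boxPoints(r)])
A=cv2.GaussianBlur(w['frame'],(0,0),1).astype(int);r=(A[...,0]-A[...,2])/(A.sum(2)+1.)
for v in range(40,330,10): print(v,''.join('#' if r[v,u]>.2 else 'y' if r[v,u]>.07 else '.' for u in range(150,520,5)))
"
```

```text
plan [-0.02  0.1   4.7 ] turn 0.1 | tcp [ 0.4926 -0.092   0.247 ] yaw 8.3 F [ 1.1  0.2 -1. ] t 24.5
0.07271548181456024 24.5
((319.0, 192.5), (123.0, 78.0), 90.0) [ 0.4941379  -0.09385719  0.102     ] [array([ 0.537, -0.059]), array([ 0.545, -0.116]), array([ 0.448, -0.133]), array([ 0.439, -0.07 ])]
40 ..........................................................................
50 ..........................................................................
60 ..........................................................................
70 ..........................................................................
80 ..........................................................................
90 ............yyyyyyyyyyyyyyyyyyyyyyyyyyyyyyyyyyyyyyyyyyyy..................
100 ..........................................................................
110 .........yyyyyy......................................yyyyyy...............
120 .........yyyyyyy.....................................yyyyyy...............
130 .........yyyyyyy...........yyyyyyyyyyyy##y..........yyyyyyy...............
140 .........y
[... 786 characters left out ...]
.....yyyyyy..........###############.........yyyyyy.................
250 ...........yy..yy..........###############.........yy.....................
260 ................y..................................y......................
270 ...................yyyyyyyyyyyyyyyyyyyyyyyyyyyyyy.........................
280 ..................yyyyyyyyyyyyyyyyyyyyyyyyyyyyyyyy........................
290 .................yyyyyyyyyyyyyyyyyyyyyyyyyyyyyyyyyy.......................
300 ................yyyyyyyyyyyyyyyyyyyyyyyyyyyyyyyyyyyy......................
310 ..................yyyyyyyyyyyyyyyyyyyyyyyyyyyyyyyyyy......................
320 ..........................................................................
```

```bash
python3 -c "
from cell import close_job
print(close_job())"
```

```text
the job is handed in; nothing more can be done
None
```

All three walls are folded upright with the tray on its block, and the painting lies flat and face up, centred on the tray floor. The job is handed in at about 24.5 s, and in pushing the walls the tray slid a centimetre or so on the block.

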